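Line up the shortbread bars and show the overlong one to the camera

ROBOT

A 6-joint arm with a two-finger parallel gripper is mounted at the origin on the work surface. World frame = base frame: x ahead of the robot, y to its left, z up, the work surface at z = 0. Lengths are in m, angles in rad, forces in N, time in s.
With the tool pointing down it reaches from about 0.35 to 1 m from the base axis. Payload 7.1 kg.
Tool frame: the origin (TCP) lies midway between the tips of the shut fingers; the grasp point (between the pads) lies 19 mm behind it; x points along the fingers, y is the direction in which the jaws open and shut, and the axes are right-handed (so a half turn about x gives the same grasp; the last joint's range is limited). The gripper opens to 85 mm and grips with 20 to 120 N. Pads are 22 mm wide; open, the fingers measure 114 mm over their backs; the gripper's body (76 mm by 85 mm) begins 54 mm behind the grasp point. The pads swing forward as they close: fully open they stand 13 mm farther back than shut.
Start: joints at [-1.328, 0.423, 1.63, -0, 1.089, -0.019], TCP at [0.162, -0.604, 0.231] pointing down, gripper open.
Joint ranges: [-3, 3], [-0.9, 2.11], [0.09, 2.58], [-1.31, 4.45], [0.11, 2.69], [-2.54, 2.54]. Speed limits (rad/s): [2.39, 2.39, 3.01, 3.14, 3.14, 3.14].

INTERFACE

Orientations are given as [roll, pitch, yaw] about the fixed x, y, z axes, in that order (R = Rz(yaw) Ry(pitch) Rx(roll)).
In Python, from station import bot gives the robot as it stands. The module is installed in compiled form; this text tells all that it offers. Calls block until the motion is done:
- bot.move_to(position, orientation): joint-space move of the TCP to a pose.
- bot.move_linear(position, orientation=None, max_speed=0.15, contact_N=None): straight line of the TCP; orientation=None keeps the orientation; max_speed is the mean speed in m/s. With contact_N (N) it stops when the force on the tool has changed by that much, and returns True; else False.
- bot.goto_joints(angles): joint-space move.
- bot.command_gripper(opening): finger opening in m; the grip force is fixed at half the most; returns when the fingers have stopped.
- bot.dwell(seconds).
- bot.inverse_kinematics(position, orientation): joint angles nearest the present ones, or None.
- bot.read_state(): the state.
- bot.snapshot(name): name is "side" or "top"; returns (picture, depth): 420x560x3 uint8, blue, green, red; 420x560 float32, m along the optical axis (not along the pixel's ray), 0 where there is no reading.
- bot.camera_model(name): a dict with "fovy" (degrees; the focal length in pixels is half the picture's height over the tangent of half this angle, whatever the lens; pixels are square), "cx", "cy" (the principal point, pixels), "cam_to_world" (4x4, takes a point from camera to world coordinates). Camera axes: x right, y up, looking along -z (the intrinsics and any distortion apply to the point x, -y, -z); pixel columns grow to the right and rows downward; lengths in m; the calibration is good to about 2 mm. A picture is of the moment at which its call begins. camera_model takes no time and is no camera call.
A pose or a line that the arm cannot do raises bot.IKError and nothing moves.
- bot.close_job(): hands the job in, once; it reports no verdict.
The state is a dict: "time": time; "qpos": joint angles; "qvel": joint speeds; "tau": joint torques, N m; "tcp_pos": TCP position; "orientation": TCP orientation; "contact_force": force on the tool from outside, world axes, zero at the start; "wrist_torque": the same for the moment, N m; "gripper_width": finger opening in m.
Only numpy, scipy, OpenCV 4.12 (cv2) and the standard library are available. Lean on these libraries where they do the work, as an engineer would, in place of code of your own. Each camera call takes 0.05 s, during which the arm holds its last target.

TASK

Slide the three shortbread bars on the white board straight up against the steel stop, flat and square to it, so that their ends line up and the overlong bar shows. Then pick up that longest bar and hold it up to the inspection camera, underside squarely facing the lens, its middle 120 mm straight ahead of the lens and its length running up and down in the picture. Finish while still holding it there, still, with the short bars left in line, the camera untouched and everything else left alone.

Things in the scene. Friction and masses are not known exactly. Their poses are not given: they have to be found in the camera images.
- board: Fixed white plastic board, 240 (x) x 300 (y) x 15 mm thick, z up; bars lie on its top, 15 mm above its origin. A steel stop, 20 mm wide, 12 mm higher than the board's top, runs along its far edge parallel to y; the stop's face is the plane x = +95 mm of the board frame, and bars are slid along +x up to it. Origin: centre of its underside, on the counter.
- long_bar: The overlong bar, in any of the three places in the row. Golden baked shortbread bar, rigid, 130 mm long (its x), 28 mm wide (its y), 22 mm high (its z up), rounded edges, about 80 g. It starts lying flat on the board, roughly square to the stop, 20 to 80 mm short of it. Origin: centre of its underside.
- short_a: One of two equal short bars. Golden baked shortbread bar, rigid, 100 mm long (its x), 28 mm wide (its y), 22 mm high (its z up), rounded edges, about 60 g. It starts lying flat on the board, roughly square to the stop, 20 to 80 mm short of it. Origin: centre of its underside.
- short_b: The other short bar. Golden baked shortbread bar, rigid, 100 mm long (its x), 28 mm wide (its y), 22 mm high (its z up), rounded edges, about 60 g. It starts lying flat on the board, roughly square to the stop, 20 to 80 mm short of it. Origin: centre of its underside.
- camera: Fixed stand of the camera: dark foot plate 100 x 90 x 12 mm, its middle 85 mm along +x from the origin, and an upright plate (93 mm high, 118 mm along +x) carrying the camera head, whose lens is 60 mm along +x from the origin. z up; the camera looks back to -x (robot side) and up. Origin: a point on the counter.
- camera_head: Grey camera head, 50 x 50 x 55 mm, lens in a white ring 68 mm across, fixed leaning on the stand. Origin: centre of the lens glass, 120 mm above the counter. z: viewing direction, out of the lens, 0.6 rad from vertical, leaning to the stand's -x (towards the robot); x: up in its picture (up and away from the robot); y: across. The long bar is held right with its axes parallel to these (either end up).
- view_point (a point): A point in the air (nothing to see there), 120 mm straight ahead of the lens glass along the camera head's z, about 219 mm above the counter: where the centre of the long bar's underside is to be, with the bar's own z along the viewing direction so that its underside faces the lens.
- cutter: Steel ring pastry cutter, 38 mm diameter, 25 mm high, standing loose on the board beside the bars. Origin: centre of its underside. Bystander, to be left where it is.
- round_biscuit: Round biscuit, 52 mm diameter, 12 mm thick, lying loose on the counter in front of the camera. Origin: centre of its underside. Bystander, to be left where it is.
- nozzle: Steel piping nozzle, a cone 32 mm wide and 42 mm high, standing near the camera. Origin: centre of its underside. Bystander, to be left where it is.
- bowl: Steel bowl, 100 mm diameter, 50 mm high, beyond the board and camera. Origin: centre of its underside. Bystander, to be left where it is.
- jar: Closed jar, 64 mm diameter, 90 mm high, far to the right. Origin: centre of its underside. Bystander, to be left where it is.
- palette_knife: Long flat spatula lying far to the right. Origin: centre of its underside. Bystander, to be left where it is.
Things that resemble listed ones, but are neither listed nor needed, are in the scene too. Leave any turquoise look-alike of the long_bar alone.

How it is judged:
On the way:
1. all three bars lie flat and square on the board with their far ends at the stop (x of short_a in the frame of board between 0.039 and 0.051 m and z of short_a in the frame of board between 0.01 and 0.021 m and y of short_a in the frame of board between -0.14 and 0.14 m and angle between the x axis of each of short_a, short_b, long_bar and the x axis of board, either way round below 0.1 rad and angle between each of short_a, short_b, long_bar's own z axis and vertical below 0.1 rad and x of short_b in the frame of board between 0.039 and 0.051 m and z of short_b in the frame of board between 0.01 and 0.021 m and y of short_b in the frame of board between -0.14 and 0.14 m and x of long_bar in the frame of board between 0.024 and 0.036 m and z of long_bar in the frame of board between 0.01 and 0.021 m and y of long_bar in the frame of board between -0.14 and 0.14 m), for 0.2 s.
At the end, for the whole second after the job is handed in: Long bar held still in the air by the fingers alone: underside centre within 15 mm of the view point, underside facing the lens within 0.2 rad, length along the picture's up within 0.22 rad. Short bars flat on the board, ends within 6 mm of the stop, square within 0.1 rad (distance between long_bar and view_point below 0.015 m and angle between the z axis of long_bar and the z axis of camera_head, either way round below 0.2 rad and angle between long_bar's own z axis and vertical below 1.3 rad and angle between the x axis of long_bar and the x axis of camera_head, either way round below 0.22 rad and contact force between long_bar and the fingers above 0.5 N and height (world z) of long_bar above 0.15 m and linear speed of long_bar below 0.03 m/s and contact force between long_bar and board below 0.05 N and contact force between long_bar and short_a below 0.05 N and contact force between long_bar and short_b below 0.05 N and contact force between long_bar and camera below 0.05 N and x of short_a in the frame of board between 0.039 and 0.051 m and z of short_a in the frame of board between 0.01 and 0.021 m and y of short_a in the frame of board between -0.14 and 0.14 m and angle between the x axis of each of short_a, short_b and the x axis of board, either way round below 0.1 rad and angle between each of short_a, short_b's own z axis and vertical below 0.1 rad and x of short_b in the frame of board between 0.039 and 0.051 m and z of short_b in the frame of board between 0.01 and 0.021 m and y of short_b in the frame of board between -0.14 and 0.14 m); the arm keeps its last pose, push and grip.
It fails at once if a bystander (cutter, round biscuit, nozzle, bowl, jar, spatula) is moved more than 20 mm (distance of any of cutter, round_biscuit, nozzle, bowl, jar, palette_knife from where it was at the start of the episode above 0.02 m).
It fails at once if the camera is touched, by the robot or by the long bar (over 1 N) (contact force between camera and the fingers above 1 N or contact force between camera and the arm above 1 N or contact force between camera and long_bar above 1 N).
It also fails if it takes over 51 s, if anything falls off the work surface, if the arm or the gripper's body presses on something with over 40 N, if the wrist force passes 120 N, or if a joint passes its speed limit or range.

## Working session

There is one attempt and no reset: what is moved stays moved. The work goes in short steps, each a Python script; the robot and the scene stay as the last script left them, time stands still between calls to the robot, and variables do not carry over. Pictures are saved under pics/ and viewed, and the job is handed in when it is done.

```bash
mkdir -p pics
python3 - <<'E'
from station import bot
import cv2,numpy as np
for n in("top","side"):
    p,d=bot.snapshot(n); cv2.imwrite(f"pics/{n}0.png",p); np.save(f"{n}0.npy",d)
    m=bot.camera_model(n); print(n,{k:np.round(v,4).tolist() if not isinstance(v,str) else v for k,v in m.items()})
s=bot.read_state(); print(s['time'],s['tcp_pos'],s['orientation'],s['contact_force'],s['gripper_width'])
E
```

```text
top {'fovy': 55.0071, 'cx': 273.888, 'cy': 205.9353, 'cam_to_world': [[0.0171, 0.9865, -0.1627, 0.3991], [-0.9998, 0.015, -0.0139, -0.1453], [-0.0113, 0.1629, 0.9866, 1.0965], [0.0, 0.0, 0.0, 1.0]]}
side {'fovy': 49.7601, 'cx': 278.2569, 'cy': 205.995, 'cam_to_world': [[-0.9893, 0.0788, -0.123, 0.4277], [-0.1459, -0.5689, 0.8093, 0.8198], [-0.0062, 0.8186, 0.5743, 0.822], [0.0, 0.0, 0.0, 1.0]]}
0.1 [ 0.16167149 -0.60320934  0.23060144] [-1.58136833  1.56934838  1.82206946] [ 0.16681479 -0.16892328  0.20524924] 0.0853926212905032
```

View pics/top0.png

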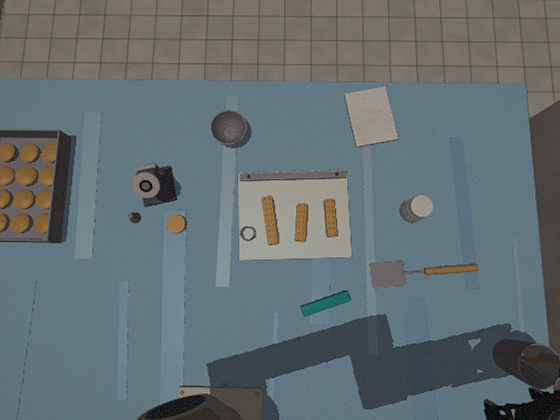

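View pics/side0.png

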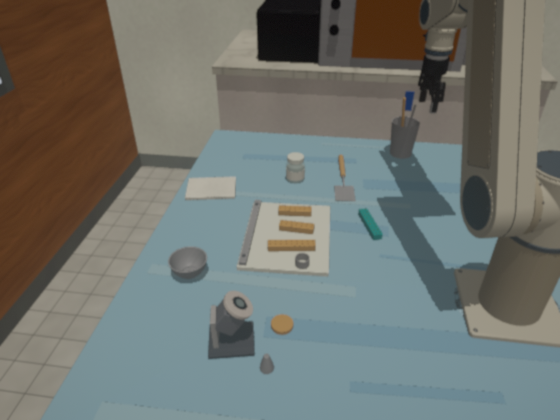

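```bash
cat > h.py <<'E'
import cv2,numpy as np
from station import bot
def ray(n,u,v):
    m=bot.camera_model(n); f=210/np.tan(np.radians(m['fovy'])/2); T=np.array(m['cam_to_world'])
    return T[:3,3],T[:3,:3]@np.array([(u-m['cx'])/f,-(v-m['cy'])/f,-1.])
def px2z(n,u,v,z):
    o,d=ray(n,u,v); return o+d*(z-o[2])/d[2]
def cloud(n,d):
    m=bot.camera_model(n); f=210/np.tan(np.radians(m['fovy'])/2); T=np.array(m['cam_to_world'])
    v,u=np.mgrid[:420,:560]
    P=np.stack([(u-m['cx'])/f*d,-(v-m['cy'])/f*d,-d],-1)
    return P@T[:3,:3].T+T[:3,3]
E
python3 - <<'E'
import cv2
a=cv2.imread('pics/top0.png')
cv2.imwrite('pics/top0b.png',cv2.resize(a[160:270,225:365],None,fx=5.6,fy=5.4,interpolation=cv2.INTER_CUBIC))
cv2.imwrite('pics/top0c.png',cv2.resize(a[150:245,115:215],None,fx=6,fy=6,interpolation=cv2.INTER_CUBIC))
b=cv2.imread('pics/side0.png')
cv2.imwrite('pics/side0b.png',cv2.resize(b[280:380,195:315],None,fx=6,fy=6,interpolation=cv2.INTER_CUBIC))
E
python3 - <<'E'
import sys; sys.path.insert(0,'.')
from h import *
import os; os.chdir('.')
for n in("top","side"):
    d=np.load(n+'0.npy'); P=cloud(n,d)
    im=cv2.imread(f'pics/{n}0.png'); hsv=cv2.cvtColor(im,cv2.COLOR_BGR2HSV)
    if n=='top': roi=(slice(190,250),slice(255,345))
    else: roi=(slice(200,256),slice(264,320))
    m=np.zeros((420,560),np.uint8); H=hsv[roi]; m[roi]=((H[...,0]>8)&(H[...,0]<25)&(H[...,1]>110)).astype(np.uint8)
    k,l,st,c=cv2.connectedComponentsWithStats(m)
    for i in range(1,k):
        if st[i,4]<60: continue
        Q=P[(l==i)&(d>0)]; z=np.median(Q[:,2]); q=Q[Q[:,2]>z-.004]
        r=cv2.minAreaRect((q[:,:2]*1000).astype(np.float32)); print(n,c[i].round(1),st[i,4],z.round(4),r)
E
```

```text
top [269.8 220.2] 470 0.0376 ((536.6533203125, -119.78138732910156), (127.1398696899414, 25.686277389526367), 8.90760326385498)
top [330.4 217.5] 383 0.0376 ((546.419921875, -280.038818359375), (96.63854217529297, 27.342355728149414), 3.761254072189331)
top [301.  222.2] 370 0.0376 ((532.2030639648438, -202.28456115722656), (26.07388687133789, 96.89085388183594), 87.4859619140625)
side [294.9 209.6] 174 0.0386 ((545.3709106445312, -276.0756530761719), (86.62255859375, 23.97630500793457), 6.766575336456299)
side [296.5 226. ] 225 0.0382 ((530.8861083984375, -197.6350860595703), (22.896379470825195, 92.02686309814453), 87.13091278076172)
side [291.2 244.3] 336 0.0382 ((535.7640380859375, -115.94292449951172), (119.07559204101562, 23.781404495239258), 7.716394424438477)
```

View pics/top0b.png

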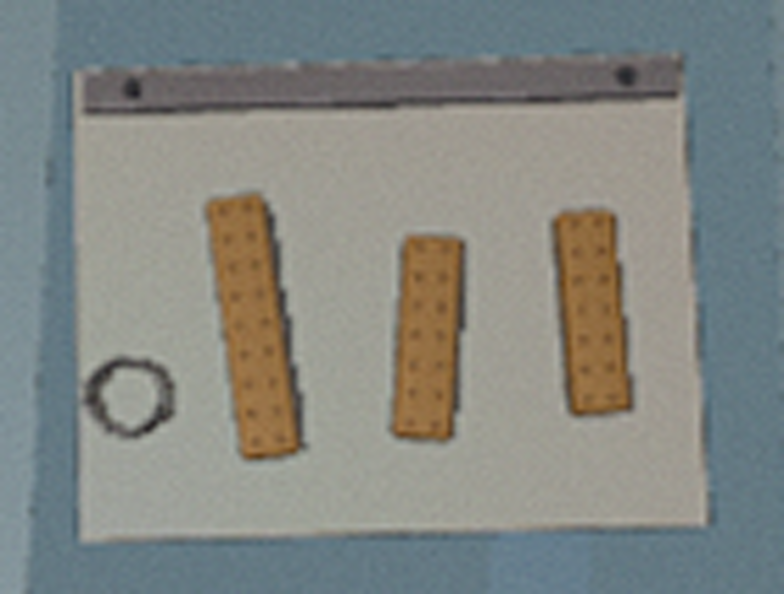

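View pics/top0c.png

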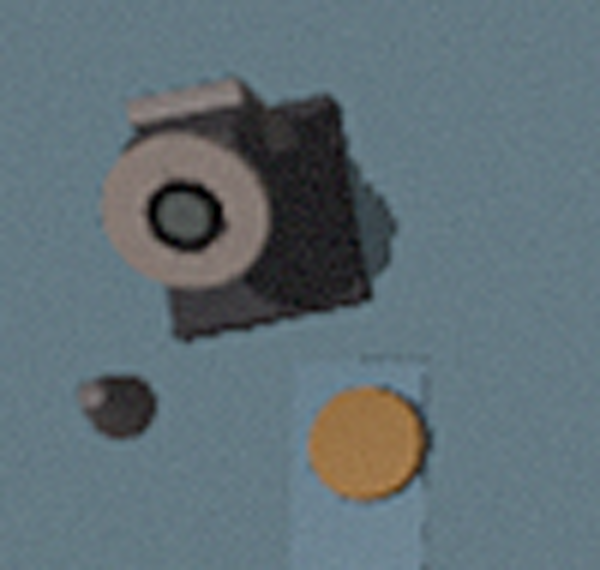

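View pics/side0b.png

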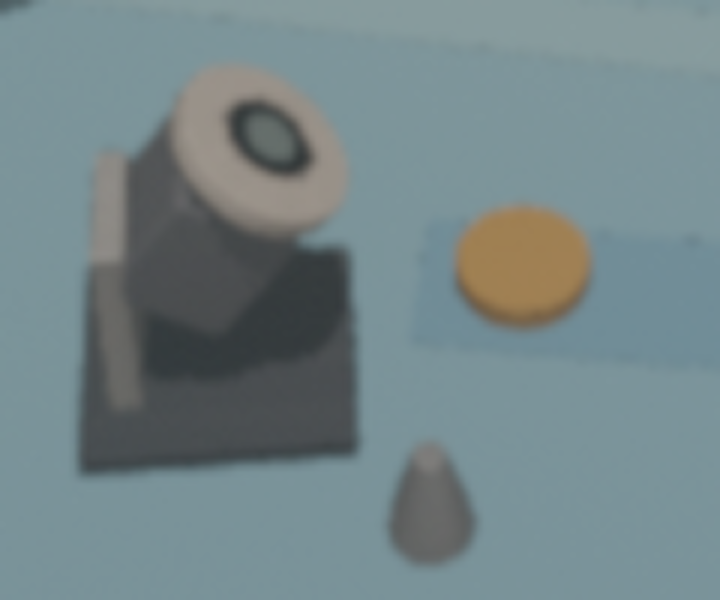

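```bash
cat > m.py <<'E'
from h import *
def t(x,y): return 225+x/5.6-.4,160+y/5.4-.4
for nm,p,z in [('FL',(80,540),.015),('FR',(707,523),.015),('SL',(83,112),.015),('SR',(680,98),.015),('stopTopL',(75,72),.027),('stopTopR',(682,55),.027),('stopTfL',(83,107),.027),('stopTfR',(680,93),.027),('cutterbase',(130,400),.04)]:
    print(nm,px2z('top',*t(*p),z).round(4))
def c(x,y): return 115+x/6-.4,150+y/6-.4
def s(x,y): return 195+x/6-.4,280+y/6-.4
def tri(a,b):
    o1,d1=ray('top',*a);o2,d2=ray('side',*b)
    k=np.linalg.lstsq(np.c_[d1,-d2],o2-o1,rcond=None)[0]
    return ((o1+d1*k[0]+o2+d2*k[1])/2).round(4),(o1+d1*k[0]-o2-d2*k[1]).round(4)
print('lens',tri(c(187,214),s(268,141)), 'ring',tri(c(186,211),s(262,150)))
for p in[(178,340),(370,298),(335,97)]: print('foot',px2z('top',*c(*p),.012).round(4))
for p in[(82,470),(355,452),(347,248)]: print('footS',px2z('side',*s(*p),.012).round(4))
print('bisc',px2z('top',*c(366,443),.012).round(4),px2z('side',*s(524,265),.012).round(4),'nozbase top',px2z('top',*c(125,407),.0).round(4),'tip',tri(c(93,395),s(428,455)))
for n,f,off in(('top',c,(187,214)),('side',s,(268,141))):
    d=np.load(n+'0.npy');P=cloud(n,d);im=cv2.imread(f'pics/{n}0.png').astype(int)
    u,v=f(*off); vv,uu=np.mgrid[:420,:560]
    m=(np.hypot(uu-u,vv-v)<15)&(im.min(2)>105)&(im[...,2]>im[...,0])&(d>0)&(P[...,2]>.09)
    Q=P[m]
    for _ in range(3):
        ce=Q.mean(0); w=np.linalg.svd(Q-ce)[2][2]; Q=Q[abs((Q-ce)@w)<.004]
    w*=np.sign(w[2]); print(n,m.sum(),len(Q),'center',ce.round(4),'n',w.round(3),'tilt',np.arccos(w[2]).round(3),'az',np.arctan2(w[1],w[0]).round(3))
    print(n,'ring bb',(Q.min(0)+Q.max(0))/2)
# bars and board edges from depth clouds
d=np.load('top0.npy');P=cloud('top',d)
for v,u in((215,255),(215,285),(250,300),(176,290),(176,320),(300,150)): print('z',u,v,np.median(P[v-1:v+2,u-1:u+2,:].reshape(-1,3),0).round(4))
E
python3 m.py
```

```text
FL [ 0.4312 -0.0393  0.015 ]
FR [ 0.4445 -0.3368  0.015 ]
SL [ 0.6473 -0.0341  0.015 ]
SR [ 0.6588 -0.3266  0.015 ]
stopTopL [ 0.6651 -0.0307  0.027 ]
stopTopR [ 0.6782 -0.3258  0.027 ]
stopTfL [ 0.6471 -0.0352  0.027 ]
stopTfR [ 0.6585 -0.3246  0.027 ]
cutterbase [ 0.4984 -0.0631  0.04  ]
lens (array([0.6071, 0.1876, 0.12  ]), array([0.0004, 0.    , 0.0001])) ring (array([0.609 , 0.1892, 0.1169]), array([0.0004, 0.    , 0.0001]))
foot [0.5716 0.2245 0.012 ]
foot [0.5923 0.1378 0.012 ]
foot [0.6866 0.1594 0.012 ]
footS [0.6659 0.2506 0.012 ]
footS [0.5723 0.2297 0.012 ]
footS [0.5928 0.1395 0.012 ]
bisc [0.5257 0.1359 0.012 ] [0.5248 0.1381 0.012 ] nozbase top [0.542  0.2508 0.    ] tip (array([0.5417, 0.2499, 0.0429]), array([-0.0004, -0.    , -0.0001]))
top 363 355 center [0.6094 0.1905 0.1197] n [-0.559 -0.131  0.819] tilt 0.611 az -2.911
top ring bb [0.60921469 0.18955971 0.1194074 ]
side 431 388 center [0.6081 0.1931 0.1219] n [-0.55  -0.106  0.828] tilt 0.595 az -2.952
side ring bb [0.60724542 0.18889288 0.12051362]
z 255 215 [ 0.5516 -0.0793  0.0166]
z 285 215 [ 0.5528 -0.1605  0.0161]
z 300 250 [ 0.4594 -0.2018  0.0153]
z 290 176 [ 0.6585 -0.1726  0.0281]
z 320 176 [ 0.6591 -0.254   0.0283]
z 150 300 [3.210e-01 1.958e-01 1.000e-04]
```

```bash
cat >> h.py <<'E'
from scipy.spatial.transform import Rotation as Rn
BY=.042; BC=np.array([.5578,-.183,0.])
def board2w(x,y,z=0): return BC+np.array([x*np.cos(BY)-y*np.sin(BY),x*np.sin(BY)+y*np.cos(BY),z])
def w2board(p):
    d=np.asarray(p)-BC; return np.array([d[0]*np.cos(BY)+d[1]*np.sin(BY),-d[0]*np.sin(BY)+d[1]*np.cos(BY),d[2]])
def down(yaw,s=1,Rbar=None):   # tool x = -bar z, tool y = s*bar y
    Rb=Rn.from_euler('xyz',[0,0,yaw]).as_matrix() if Rbar is None else Rbar
    x=-Rb[:,2]; y=s*Rb[:,1]; R=np.c_[x,y,np.cross(x,y)]
    return Rn.from_matrix(R).as_euler('xyz')
CY=.228; L=np.array([.607,.188,.12])
RC=(Rn.from_euler('z',CY)*Rn.from_euler('y',-.6)).as_matrix()
VP=L+.12*RC[:,2]
E
python3 - <<'E'
from h import *
print(VP,RC.round(3))
for s in(1,-1):
    for p,o in(((.546,-.28,.16),down(.066,s)),((.546,-.28,.017),down(.066,s)),((.532,-.202,.017),down(-.044,s)),((.5514,-.1175,.017),down(.155,s)),(board2w(.045,.06,.3),down(BY,s)),(VP+RC@[.015,0,.002],down(0,s,RC)),(VP+RC@[.015,0,.1],down(0,s,RC))):
        q=bot.inverse_kinematics(p,o); print(s,None if q is None else np.round(q,2))
E
```

```text
[0.54099643 0.17268488 0.21904027] [[ 0.804 -0.226 -0.55 ]
 [ 0.187  0.974 -0.128]
 [ 0.565 -0.     0.825]]
1 [-0.49  0.49  1.71  0.    0.94 -2.13]
1 [-0.49  0.7   1.75 -0.    0.69 -2.13]
1 [-0.38  0.66  1.85 -0.    0.63 -1.91]
1 [-0.23  0.66  1.86 -0.    0.62 -1.96]
1 [-0.22  0.34  1.59  0.    1.21 -1.83]
1 [ 0.31  0.19  2.13 -0.21  0.23 -1.3 ]
1 [ 0.32 -0.04  2.15 -0.13  0.43 -1.37]
-1 [-0.49  0.49  1.71  0.    0.94  1.01]
-1 [-0.49  0.7   1.75  0.    0.69  1.01]
-1 [-0.38  0.66  1.85 -0.    0.63  1.23]
-1 [-0.23  0.66  1.86 -0.    0.62  1.18]
-1 [-0.22  0.34  1.59  0.    1.21  1.31]
-1 [ 0.31  0.19  2.13 -0.21  0.23  1.84]
-1 [ 0.32 -0.04  2.15 -0.13  0.43  1.77]<sys>:0: UserWarning: Gimbal lock detected. Setting third angle to zero since it is not possible to uniquely determine all angles.
```

```bash
cat >> h.py <<'E'
def st():
    s=bot.read_state(); return s
def pushbar(c,yaw,half,gx=0.,release=True):
    """c: bar centre xy, grasp, slide to stop"""
    g=np.array(c)+gx*np.array([np.cos(yaw),np.sin(yaw)])
    o=down(yaw,-1)
    bot.move_to([*g,.10],o)
    print('gr',bot.command_gripper(.05), st()['time'])
    print('down',bot.move_linear([*g,.018],o,.12,contact_N=8), st()['contact_force'].round(1))
    bot.command_gripper(.0); s=st(); print('closed',s['gripper_width'],s['contact_force'].round(1),s['time'])
    b=w2board([*g,0]); t=.095-half+gx
    w=board2w(t-.015,b[1],s['tcp_pos'][2]); o2=down(BY,-1)
    print('app',bot.move_linear(w,o2,.06,contact_N=15))
    w=board2w(t+.008,b[1],s['tcp_pos'][2])
    hit=bot.move_linear(w,o2,.03,contact_N=8); s=st()
    print('hit',hit,'board tcp',w2board(s['tcp_pos']).round(4),'want x',round(t,4),'F',s['contact_force'].round(1),s['time'])
    if release:
        bot.command_gripper(.05); s=st()
        p=s['tcp_pos']; bot.move_linear([p[0],p[1],.10],None,.2); print('t',st()['time'])
E
python3 -W ignore - <<'E'
from h import *
pushbar((.5464,-.280),.066,.05)
p,d=bot.snapshot('top'); cv2.imwrite('pics/top1.png',p); p,d=bot.snapshot('side'); cv2.imwrite('pics/side1.png',p)
E
```

```text
gr False 2.425
down False [-0.3  0.1  0.6]
closed 0.02655859747178684 [-0.3  0.4  5.9] 3.5833
app False
hit True board tcp [ 0.0445 -0.0965  0.0193] want x 0.045 F [-2.1  0.1  5.4] 5.0333
t 5.9417
```

Run:
```python
import cv2,numpy as np
a=cv2.imread('pics/top1.png')[160:270,225:365]; b=cv2.imread('pics/side1.png')[180:280,220:350]
cv2.imwrite('pics/c1.png',np.vstack([cv2.resize(a,(560,300),interpolation=2)[:,:],cv2.resize(b,(560,300),interpolation=2)]))
```

```text
(no output)
```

View pics/c1.png

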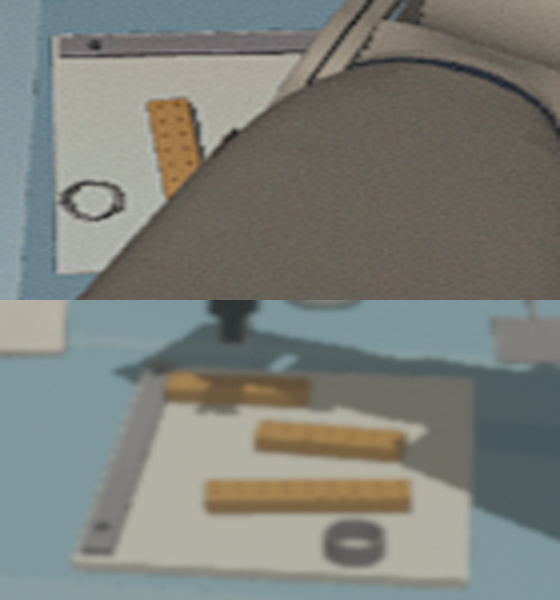

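The side view shows the right bar flush against the stop (its end at crop ~(165,385)); the arm hides it from above. Next is the middle bar, gripped slightly higher.

```bash
sed -i 's/\*g,.018\]/*g,.021]/' h.py; python3 -W ignore - <<'E'
from h import *
pushbar((.5322,-.2023),-.044,.05)
p,d=bot.snapshot('side'); cv2.imwrite('pics/side2.png',cv2.resize(p[180:280,220:350],None,fx=5,fy=5,interpolation=2))
E
```

```text
gr False 6.7583
down False [-1.   0.7  0.9]
closed 0.026427417135604363 [-0.7 -0.1  6.8] 7.8917
app False
hit True board tcp [ 0.044  -0.0181  0.0222] want x 0.045 F [-2.1  0.2  5.9] 9.5333
t 10.425
```

View pics/side2.png

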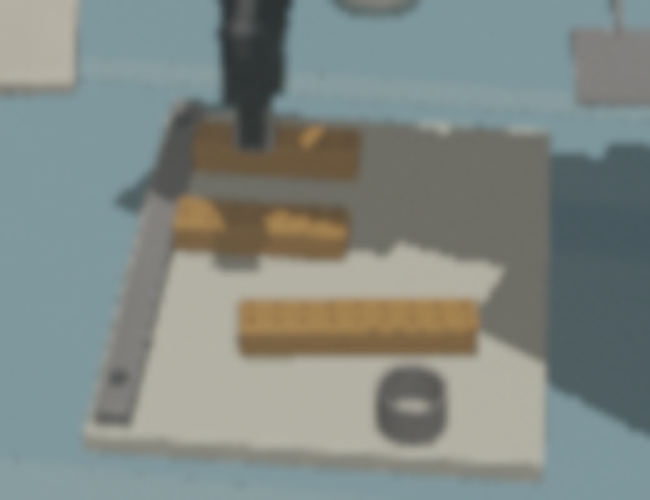

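```bash
python3 -W ignore - <<'E'
from h import *
pushbar((.5366,-.1198),.155,.065,gx=.015)
s=st();p=s['tcp_pos']; bot.move_to([p[0]-.05,p[1]+.28,.2],down(BY,-1)); print(st()['time'])
for n in('top','side'):
    p,d=bot.snapshot(n); cv2.imwrite(f'pics/{n}3.png',p); np.save(n+'3.npy',d)
a=cv2.imread('pics/top3.png')[160:270,225:365]; b=cv2.imread('pics/side3.png')[180:280,220:350]
cv2.imwrite('pics/c3.png',np.vstack([cv2.resize(a,(560,300),interpolation=2),cv2.resize(b,(560,300),interpolation=2)]))
E
```

```text
gr False 11.1583
down False [-0.4  0.1  0.1]
closed 0.02661989959288348 [-0.7 -0.4  6.4] 12.2917
app False
hit True board tcp [0.0443 0.0657 0.0222] want x 0.045 F [-2.1 -0.1  6.3] 13.5417
t 14.4333
15.5917
```

View pics/c3.png

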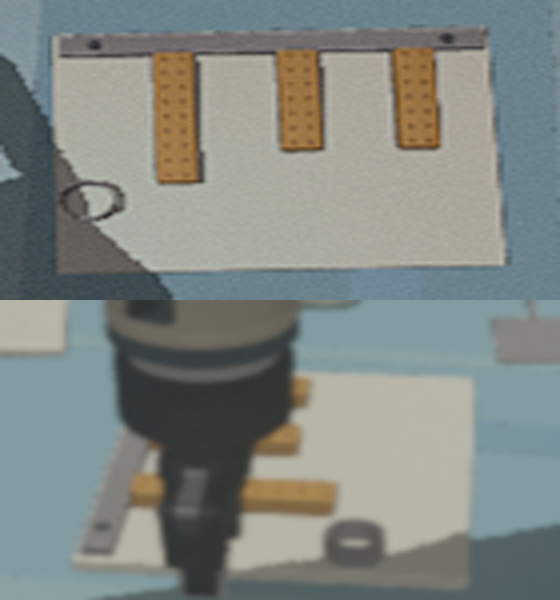

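All three look flush and the cutter has not moved. I'll measure them before picking up.

Run:
```python
from h import *
d=np.load('top3.npy'); P=cloud('top',d)
hsv=cv2.cvtColor(cv2.imread('pics/top3.png'),cv2.COLOR_BGR2HSV)
m=np.zeros((420,560),np.uint8); roi=(slice(173,235),slice(255,345)); H=hsv[roi]; m[roi]=((H[...,0]>8)&(H[...,0]<25)&(H[...,1]>110))
k,l,s_,c=cv2.connectedComponentsWithStats(m)
for i in range(1,k):
    if s_[i,4]<60: continue
    Q=P[(l==i)&(d>0)]; z=np.median(Q[:,2]); q=Q[Q[:,2]>z-.004]
    r=cv2.minAreaRect((q[:,:2]*1000).astype(np.float32)); b=w2board([r[0][0]/1000,r[0][1]/1000,z])
    print(c[i].round(1),z.round(4),r,b.round(4))
def t(x,y): return 225+x/4-.4,160+y/(300/110)-.4
a=px2z('top',*t(60,54),.027);b=px2z('top',*t(485,46),.027);print(a,b,np.arctan2(-(b-a)[0],-(b-a)[1]))
```

```text
[268.4 202.8] 0.0377 ((583.519775390625, -115.3261489868164), (127.4846420288086, 25.39484405517578), 2.532824993133545) [0.0285 0.0665 0.0377]
[299.5 196.4] 0.0379 ((602.3522338867188, -197.95297241210938), (98.11809539794922, 26.274513244628906), 2.451139450073242) [ 0.0439 -0.0168  0.0379]
[328.6 195.5] 0.0376 ((604.7164306640625, -275.65380859375), (95.98772430419922, 27.496826171875), 2.463775634765625) [ 0.043  -0.0945  0.0376]
[ 0.64714084 -0.03569127  0.027     ] [ 0.65947332 -0.32415363  0.027     ] -0.04272648396426644
```

```bash
python3 -W ignore - <<'E'
from h import *
o=down(BY,-1); g=board2w(.0443,.0662)
bot.move_to([g[0],g[1],.10],o); bot.move_linear([g[0],g[1],.021],o,.12,contact_N=8)
bot.command_gripper(0); s=st(); print(s['gripper_width'],w2board(s['tcp_pos']).round(4),s['time'])
bot.dwell(.3)
bot.move_linear([g[0],g[1],.06],o,.08)
bot.move_linear([g[0],g[1],.30],o,.2); s=st(); print(s['gripper_width'],s['contact_force'],s['time'])
p,d=bot.snapshot('side'); cv2.imwrite('pics/side4.png',cv2.resize(p[60:300,180:420],None,fx=2.4,fy=2.4,interpolation=2))
E
```

```text
0.026842093907189116 [0.0451 0.066  0.0222] 17.9833
0.02658378102973723 [-1.03119177  0.00768001 -1.09851174] 20.2667
```

View pics/side4.png

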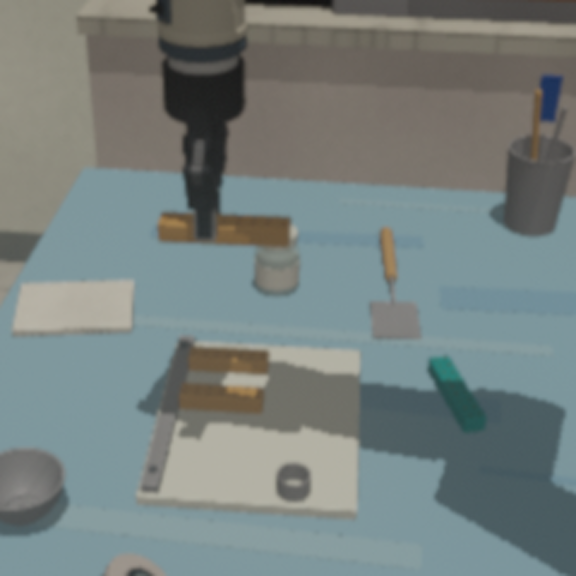

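The long bar is held level, and both short bars are still at the stop. Next, move to the view point.

```bash
python3 -W ignore - <<'E'
from h import *
o=down(0,-1,RC)
bot.move_to(VP+RC@[.015,0,.107],o); print(st()['time'],st()['gripper_width'])
bot.move_linear(VP+RC@[.015,0,.007],o,.06); bot.dwell(.5); s=st()
print(s['time'],s['gripper_width'],s['tcp_pos'],VP+RC@[.015,0,.007],s['qpos'].round(2))
for n in('top','side'):
    p,d=bot.snapshot(n); cv2.imwrite(f'pics/{n}5.png',p); np.save(n+'5.npy',d)
a=cv2.imread('pics/top5.png')[130:270,100:380]; b=cv2.imread('pics/side5.png')[180:390,150:390]
cv2.imwrite('pics/c5.png',cv2.resize(a,None,fx=2.8,fy=2.8,interpolation=2)); cv2.imwrite('pics/d5.png',cv2.resize(b,None,fx=2.8,fy=2.8,interpolation=2))
E
```

```text
21.4583 0.026473041638319313
23.775 0.02628704576492838 [0.54921784 0.17456736 0.23329843] [0.54920587 0.17458976 0.23328726] [ 0.31  0.18  2.13 -0.2   0.24  1.84]
```

View pics/c5.png

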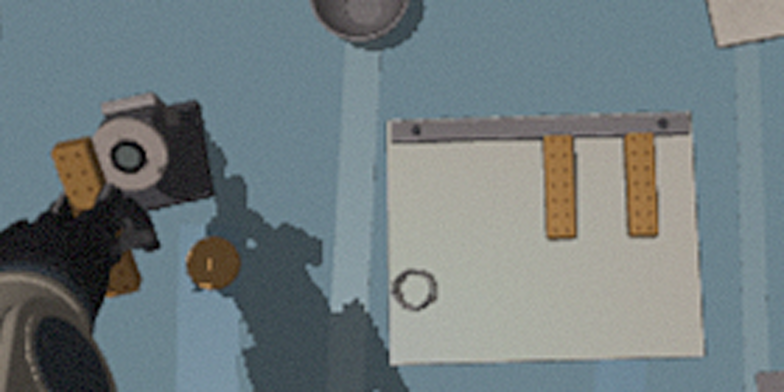

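View pics/d5.png

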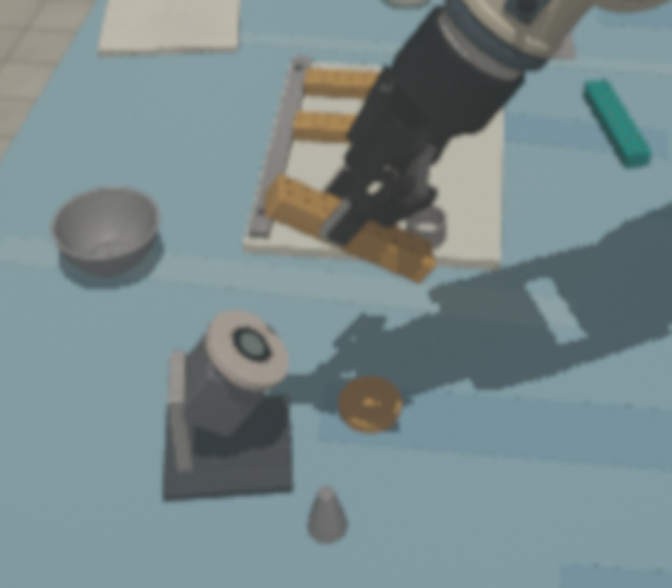

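The bar is held over the lens, and the short bars and bystanders are in place. I'll check the bar's pose against the view frame using depth.

Run:
```python
from h import *
for n in('top','side'):
    d=np.load(n+'5.npy'); P=cloud(n,d); hsv=cv2.cvtColor(cv2.imread(f'pics/{n}5.png'),cv2.COLOR_BGR2HSV)
    q=(P-VP)@RC
    m=(d>0)&(hsv[...,0]>8)&(hsv[...,0]<25)&(hsv[...,1]>100)&(abs(q).max(-1)<.1)
    Q=q[m]
    print(n,m.sum(),'min',np.percentile(Q,1,axis=0).round(4),'max',np.percentile(Q,99,axis=0).round(4))
    T=Q[abs(Q[:,2]-.022)<.006]
    A=np.c_[T[:,:2],np.ones(len(T))]; k=np.linalg.lstsq(A,T[:,2],rcond=None)[0]; print(' top plane z=',k.round(4),len(T))
    for a in(-.06,-.05,-.04,.04,.05,.06):
        S=T[abs(T[:,0]-a)<.006]
        if len(S)>4: print('  x',a,'y mid',((np.percentile(S[:,1],3)+np.percentile(S[:,1],97))/2).round(4),len(S))
s=bot.read_state(); print(s['qvel'].round(4),s['time'])
```

```text
top 471 min [-0.0627 -0.0194  0.0072] max [0.0648 0.014  0.0771]
 top plane z= [-0.0028  0.0255  0.0214] 397
  x -0.06 y mid -0.0013 46
  x -0.05 y mid -0.0028 45
  x -0.04 y mid -0.0056 32
  x 0.04 y mid 0.0001 67
  x 0.05 y mid 0.0003 66
  x 0.06 y mid -0.0003 70
side 609 min [-0.0602 -0.0118  0.0058] max [0.0641 0.0147 0.026 ]
 top plane z= [-0.0071 -0.1933  0.0234] 395
  x -0.06 y mid 0.0057 24
  x -0.05 y mid 0.0053 42
  x -0.04 y mid 0.0065 36
  x 0.04 y mid 0.0039 54
  x 0.05 y mid 0.0035 62
  x 0.06 y mid 0.0036 67
[ 0.     -0.0003 -0.0016 -0.0004  0.0022  0.0025] 23.875
```

The bar is within about 2–3 mm and a few hundredths of a radian of the target. I'm handing the job in.

Run:
```python
from station import bot
print(bot.close_job()); s=bot.read_state(); print(s['time'],s['gripper_width'])
```

```text
the job is handed in; nothing more can be done
None
the job is handed in; nothing more can be done
```

I handed the job in at about 24 s (limit 51 s) with the long bar still held at the inspection camera. No verdict is reported.

- **Sliding:** I gripped each bar in turn, squared it and slid it along the board until it touched the stop. From the top camera's depth, the bar centres were then at board x = 28.5 mm (long, allowed 24 to 36), 43.9 mm and 43.0 mm (short, allowed 39 to 51). All three were square to the stop within about 0.01 rad.
- **Holding:** I then picked up the long bar from the left of the row. At the view point, depth from the two cameras put it within a few mm of the target and parallel along its length to within about 0.01 rad.
- **One disagreement:** The cameras differed on the bar's sideways position, about 0 mm from the top and about +4 to 5 mm from the side. The side camera's fit also showed a tilt across the bar's width of 0.19 rad, against 0.03 rad from the top. I put both down to the side camera seeing the bar's side face as well, and did not correct for them.
- **Everything else:** In the last pictures both short bars were in line at the stop. The bystanders in view looked unmoved by eye, and the camera did not appear to have been touched.

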